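# Portion rosin lumps with a scoop

## Task

Pick up the scoop by its wooden handle and use it to move at least four of the amber rosin lumps from the white tray into the blue bowl; any others stay in the tray, none on the bench, and the gripper itself must not touch the lumps. Then lay the scoop, empty and right way up, back on the black rubber mat with its pan and handle over the mat, and let go. Leave the bowl, the ink jar, the glass muller and the roller standing where they are.

Things in the scene. Friction and masses are not known exactly. Their poses are not given: they have to be found in the camera images.
- scoop: Steel scoop, 0.2 kg. Origin: centre of its flat pan's underside; x out of the open mouth (at +40 mm), z up. Pan 80 (x) by 100 mm (y), floor and walls 3 mm; back wall 42 mm high, sides 34 mm, then 20 mm, ending at x = +12 mm (swept back). Behind it a level wooden handle, x -135 to -50 mm, 20 mm wide, 22 mm high, its middle 55 mm above the underside.
- scoop_grip (a point): The place to grip the scoop: the middle of the wooden handle's length and height, (-95, 0, 55) mm in the scoop's frame. Axes as the scoop's.
- scoop_lip (a point): Middle of the scoop's lower front edge, (40, 0, 0) mm in the scoop's frame.
- mat: Dark rubber mat fixed on the bench, 230 mm (x) by 130 mm (y), 4 mm thick, the scoop's resting place. Origin: centre of its underside, z up.
- tray: White enamel tray fixed on the bench, 280 mm (x) by 190 mm (y) outside, rim 42 mm and inner floor 12 mm above the bench, walls upright, 5 mm thick. Origin: centre of its underside, z up. The lumps lie in its +x half, away from the robot.
- bowl: Blue stoneware bowl, loose, 0.9 kg, 64 mm high, 160 mm across the rim, 72 mm across the foot, wall 6 mm, inner floor 13 mm above its underside. Origin: centre of its underside, z up.
- bowl_mid (a point): Middle of the bowl's inside: on its axis, 34 mm above its underside.
- scoop_mid (a point): Middle of the space in the scoop's pan, (0, 0, 20) mm in the scoop's frame.
- ink_jar: Bystander: red ink jar with a black cap, 70 mm across, 75 mm high. Origin: centre of its underside.
- muller: Bystander: green glass muller, 72 mm across, 90 mm high. Origin: centre of its underside.
- brayer: Bystander: ink roller, black roller 90 mm long (y) and 36 mm thick, wooden handle reaching 136 mm to +x. Origin: under the roller's middle.
- lump0: Amber-coloured hard lump of rosin, roundish with facets, 23 mm high and about 25 mm across, about 12 g. Origin: its centre.
- lump1: Amber-coloured hard lump of rosin, roundish with facets, 23 mm high and about 25 mm across, about 12 g. Origin: its centre.
- lump2: Amber-coloured hard lump of rosin, roundish with facets, 23 mm high and about 25 mm across, about 12 g. Origin: its centre.
- lump3: Amber-coloured hard lump of rosin, roundish with facets, 23 mm high and about 25 mm across, about 12 g. Origin: its centre.
- lump4: Amber-coloured hard lump of rosin, roundish with facets, 23 mm high and about 25 mm across, about 12 g. Origin: its centre.
- lump5: Amber-coloured hard lump of rosin, roundish with facets, 23 mm high and about 25 mm across, about 12 g. Origin: its centre.

How it is judged:
On the way, in this order (a step that is already met when the one before it is completed fails the run):
1. at least one lump lies in the scoop's pan, lifted clear of the tray (height (world z) of scoop above 0.07 m and distance between any of lump0, lump1, lump2, lump3, lump4, lump5 and scoop_mid below 0.046 m), for 0.2 s.
2. at least four lumps are in the bowl (((distance between any of lump0, lump1, lump2 and bowl_mid below 0.062 m and distance between each of lump3, lump4, lump5 and bowl_mid below 0.062 m) or ((distance between each of lump0, lump1 and bowl_mid below 0.062 m or distance between each of lump0, lump2 and bowl_mid below 0.062 m or distance between each of lump1, lump2 and bowl_mid below 0.062 m) and (distance between each of lump3, lump4 and bowl_mid below 0.062 m or distance between each of lump3, lump5 and bowl_mid below 0.062 m or distance between each of lump4, lump5 and bowl_mid below 0.062 m)) or (distance between each of lump0, lump1, lump2 and bowl_mid below 0.062 m and distance between any of lump3, lump4, lump5 and bowl_mid below 0.062 m))), for 0.2 s.
At the end, for the whole second after the job is handed in: At least four lumps in the bowl (within 62 mm of its middle point), the others still in the tray: none on bench, mat or scoop; scoop on the mat, upright within 0.12 rad, underside under 12 mm up, pan centre and mid-handle over the mat; lumps, scoop and bowl slower than 0.03 m/s (((distance between any of lump0, lump1, lump2 and bowl_mid below 0.062 m and distance between each of lump3, lump4, lump5 and bowl_mid below 0.062 m) or ((distance between each of lump0, lump1 and bowl_mid below 0.062 m or distance between each of lump0, lump2 and bowl_mid below 0.062 m or distance between each of lump1, lump2 and bowl_mid below 0.062 m) and (distance between each of lump3, lump4 and bowl_mid below 0.062 m or distance between each of lump3, lump5 and bowl_mid below 0.062 m or distance between each of lump4, lump5 and bowl_mid below 0.062 m)) or (distance between each of lump0, lump1, lump2 and bowl_mid below 0.062 m and distance between any of lump3, lump4, lump5 and bowl_mid below 0.062 m)) and height (world z) of each of lump0, lump1, lump2, lump3, lump4, lump5 above 0.0215 m and x of scoop in the frame of mat between -0.115 and 0.115 m and y of scoop in the frame of mat between -0.065 and 0.065 m and x of scoop_grip in the frame of mat between -0.115 and 0.115 m and y of scoop_grip in the frame of mat between -0.065 and 0.065 m and angle between scoop's own z axis and vertical below 0.12 rad and height (world z) of scoop below 0.012 m and linear speed of each of lump0, lump1, lump2, lump3, lump4, lump5, scoop, bowl below 0.03 m/s); the robot touches nothing.
It fails at once if the gripper touches a lump (contact force between the fingers and lump0 above 0.5 N or contact force between the fingers and lump1 above 0.5 N or contact force between the fingers and lump2 above 0.5 N or contact force between the fingers and lump3 above 0.5 N or contact force between the fingers and lump4 above 0.5 N or contact force between the fingers and lump5 above 0.5 N).
It fails at once if the bowl is pushed more than 40 mm or tipped by more than 0.3 rad (distance of bowl from where it was at the start of the episode above 0.04 m or angle between bowl's own z axis and vertical above 0.3 rad).
It fails at once if the ink jar is pushed more than 30 mm or tipped by more than 0.4 rad (distance of ink_jar from where it was at the start of the episode above 0.03 m or angle between ink_jar's own z axis and vertical above 0.4 rad).
It fails at once if the glass muller is pushed more than 30 mm or tipped by more than 0.4 rad (distance of muller from where it was at the start of the episode above 0.03 m or angle between muller's own z axis and vertical above 0.4 rad).
It fails at once if the brayer is pushed more than 30 mm or tipped by more than 0.4 rad (distance of brayer from where it was at the start of the episode above 0.03 m or angle between brayer's own z axis and vertical above 0.4 rad).
It also fails if it takes over 64 s, if anything falls off the work surface, if the arm or the gripper's body presses on something with over 40 N, if the wrist force passes 120 N, or if a joint passes its speed limit or range.

## Robot

A 6-joint arm with a two-finger parallel gripper is mounted at the origin on the work surface. World frame = base frame: x ahead of the robot, y to its left, z up, the work surface at z = 0. Lengths are in m, angles in rad, forces in N, time in s.
With the tool pointing down it reaches from about 0.3 to 0.775 m from the base axis. Payload 14.6 kg.
Tool frame: the origin (TCP) lies at the very end of the fingers, on their centre line; the grasp point (between the pads) lies 19 mm behind it; z points along the fingers, y is the line along which they close (so a half turn about z gives the same grasp; the last joint's range is limited). The gripper opens to 94 mm and grips with 3 to 60 N. Pads are 16 mm wide; open, the fingers measure 119 mm over their backs; the gripper's body (75 mm by 177 mm) begins 78 mm behind the grasp point.
Start: joints at [-0.067, 0.3, 1.521, -0, 1.321, -0.067], TCP at [0.55, -0, 0.205] pointing down, gripper open.
Joint ranges: [-3.03, 3.03], [-0.79, 2.21], [0.23, 2.52], [-1.04, 4.18], [0, 3.07], [-2.55, 2.55]. Speed limits (rad/s): [2.22, 2.22, 2.57, 3.14, 3.14, 3.14].

## Interface

Orientations are given as [roll, pitch, yaw] about the fixed x, y, z axes, in that order (R = Rz(yaw) Ry(pitch) Rx(roll)).
In Python, from station import ctrl gives the robot as it stands.
- The arm moves only by the tool carry_out, never from a script. Its argument "motion" is text: rows parted by semicolons, each of 7 numbers parted by spaces: the shift along the world's x, y, z in m, then the turn, a rotation vector about the world's x, y, z in degrees, then the closure in counts, from 0 (fully open) to 255 (shut). In form: dx dy dz wx wy wz hand; .... A call has 1 to 20 rows; each row shifts and turns the commanded pose from where the row before left it; what a row does not reach is not made up. A row lasts 1/12 s, in which the tool goes at most 41.7 mm and 7.16 degrees, less where a joint would pass 70% of its speed; a pose out of reach is approached as far as the arm can. A call is refused whole if a number of a shift passes 0.0417 or a number of a turn 7.16, either way. A call with a gripper value outside its range is refused whole. The fingers move at their own pace and stop on an object; "grip_force" is the grip in N (left out, the last holds). Time passes only in rows, so rows that do not move let the fingers close. It gives the time, the measured TCP pose, the force, the opening and the grip force at its end, in the units of the state.
- ctrl.get_obs(): the state, without advancing time (a new reading comes with each control period).
- ctrl.camera(name): name is "scene" or "side" or "wrist"; returns a dict with "pixels" (384x512x3 uint8, red, green, blue), "range_z" (384x512 float32, m along the optical axis (not along the pixel's ray), 0 where there is no reading), "K" (3x3 intrinsics, pixels), "position" and "attitude" of the camera in the world. Camera axes: x right, y up, looking along -z (the intrinsics and any distortion apply to the point x, -y, -z); pixel columns grow to the right and rows downward; lengths in m; the calibration is good to about 2 mm. A picture is of the moment at which its call begins.
- ctrl.hand_in(): hands the job in; it is judged then, once.
The state is a dict: "time_s": time; "qpos": joint angles; "joint_vel": joint speeds; "tau": joint torques, N m; "ee_pos": TCP position; "eef_rot": TCP orientation; "force": force on the tool from outside, world axes, zero at the start; "moment": the same for the moment, N m; "grip_width": finger opening in m; "grip_force": force on a finger pad.
Only numpy, scipy, OpenCV 4.12 (cv2) and the standard library are available. Lean on these libraries where they do the work, as an engineer would, in place of code of your own. Each camera call takes 0.05 s, during which the arm holds its last target. There are 200 camera calls.

## Working session

There is one attempt and no reset: what is moved stays moved. The work goes in short steps, Python scripts to look and compute and a tool call to move; the robot and the scene stay as the last step left them, time stands still between calls to the robot, and variables do not carry over. Pictures are saved under pics/ and viewed, at most 10 in all, crops included, and the job is handed in when it is done.

Besides the shell and the picture viewer there is one more tool, called after "Emit:" as name(argument=value, ...), one argument or row to a line, values as JSON. carry_out: Moves the arm, as the interface text tells. Its arguments: {"type":"object","properties":{"motion":{"type":"string"},"grip_force":{"type":"number"}},"required":["motion"]}

```bash
mkdir -p pics
cat > h.py <<'E'
import numpy as np, cv2
from station import ctrl
from scipy.spatial.transform import Rotation as R
def rot(a):
    a=np.array(a,float)
    if a.shape==(3,3): return a
    if a.shape==(4,): return R.from_quat(a).as_matrix()
    return R.from_euler('xyz',a).as_matrix()
def cloud(c):
    z=c['range_z'];K=c['K'];v,u=np.mgrid[:z.shape[0],:z.shape[1]]
    p=np.stack([(u-K[0,2])/K[0,0]*z,-(v-K[1,2])/K[1,1]*z,-z],-1)
    return p@rot(c['attitude']).T+np.array(c['position'])
def save(n,c): cv2.imwrite(f'pics/{n}.png',c['pixels'][:,:,::-1])
E
python3 - <<'E'
from h import *
for n in ['scene','side']:
    c=ctrl.camera(n); save(n+'0',c); np.savez(n+'0.npz',p=cloud(c),rgb=c['pixels'],z=c['range_z']); print(n,c['position'],c['attitude'],c['K'].tolist() if hasattr(c['K'],'tolist') else c['K'],[k for k in c], (c['range_z']==0).mean())
print(ctrl.get_obs())
a=cv2.imread('pics/scene0.png');b=cv2.imread('pics/side0.png')
E
```

```text
scene [1.00135929 0.50667568 0.74531842] [ 7.30415034e-01 -1.71638268e-03  2.50196653e+00] [[384.7126256223818, 0.0, 257.1970061949752], [0.0, 384.7126256223818, 191.68823471054878], [0.0, 0.0, 1.0]] ['pixels', 'range_z', 'K', 'position', 'attitude'] 0.00390625
side [ 0.29098615 -0.63796195  0.63041108] [ 0.92126276  0.01258837 -0.48665136] [[386.7693691306742, 0.0, 250.15618407880365], [0.0, 386.7693691306742, 188.6983392004356], [0.0, 0.0, 1.0]] ['pixels', 'range_z', 'K', 'position', 'attitude'] 0.003931681315104167
{'time_s': 0.1, 'qpos': array([-6.66315843e-02,  3.00386666e-01,  1.52151842e+00, -1.77149324e-05,
        1.32069052e+00, -6.65860247e-02]), 'joint_vel': array([ 0.0009432 , -0.001733  , -0.00202512,  0.00147023,  0.00070962,
       -0.00075983]), 'tau': array([ 1.84928511e-03, -5.32644153e+01, -3.53284299e+01,  7.10431044e-02,
        2.34944851e-02, -7.30603051e-05]), 'ee_pos': array([ 5.49766799e-01, -9.39864226e-06,  2.04959149e-01]), 'eef_rot': array([-3.14059078e+00, -4.96123893e-05,  1.57075514e+00]), 'force': array([-0.60908943,  0.09545754,  0.73225837]), 'moment': array([-0.01511292,  0.00464204,  0.05747752]), 'grip_force': 0.0, 'grip_width': 0.09420468271138488}
```

View pics/scene0.png

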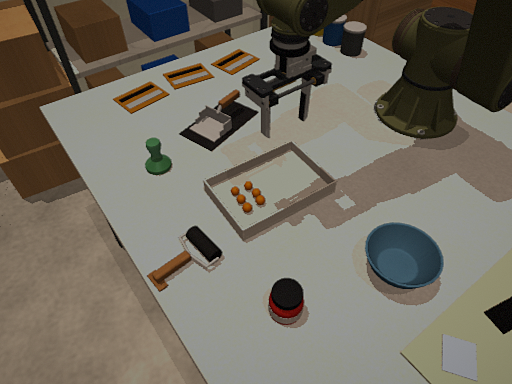

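View pics/side0.png

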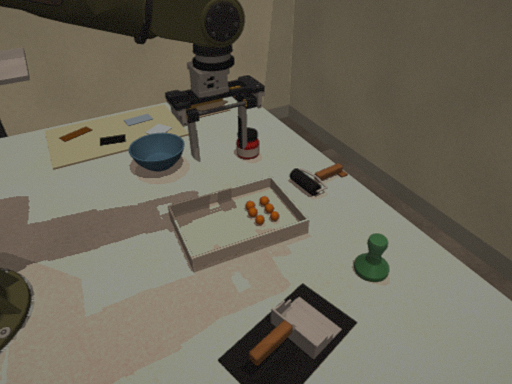

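The scene view shows the tray (around 268,190) with six lumps (around 247,196), the scoop on the mat (215,122; handle 229,97), the bowl (403,255), the muller (157,155), the roller (200,243) and the jar (286,298). The side view agrees.

Run:
```python
from h import *
def comps(m,p,name,mn=15):
    n,l,s,ce=cv2.connectedComponentsWithStats(m.astype(np.uint8))
    for i in range(1,n):
        if s[i,4]>=mn:
            q=p[l==i]; q=q[np.isfinite(q).all(1)]
            print(name,s[i,4],ce[i].round(),'med',np.median(q,0).round(3),'lo',np.percentile(q,3,axis=0).round(3),'hi',np.percentile(q,97,axis=0).round(3))
for n in ['scene','side']:
    d=np.load(n+'0.npz');p=d['p'];h=cv2.cvtColor(d['rgb'],cv2.COLOR_RGB2HSV);H,S,V=[h[...,i].astype(int) for i in range(3)]
    ok=(d['z']>0)&(p[...,2]>-.02)&(p[...,2]<.13)&(p[...,0]>.2)&(p[...,0]<1)&(abs(p[...,1])<.6)
    print(n)
    comps(ok&(H>8)&(H<22)&(S>215)&(V>110)&(p[...,2]<.045),p,'orange')
    comps(ok&(H>5)&(H<20)&(S>140)&(p[...,2]>.03),p,'wood',40)
    comps(ok&(H>95)&(H<115)&(S>90)&(p[...,2]>.01),p,'blue',200)
    comps(ok&(H>55)&(H<85)&(S>90)&(p[...,2]>.005),p,'green',60)
    comps(ok&(V<45)&(p[...,2]<.02),p,'dark',200)
    # mat rect & tray rim rect
    m=ok&(V<60)&(p[...,2]<.012)&(p[...,1]<-.1); 
    for nm,m in [('mat',m),('rim',ok&(p[...,2]>.034)&(p[...,2]<.05)&(S<60)&(abs(p[...,1])<.35)&(p[...,0]>.35))]:
        nn,l,s,ce=cv2.connectedComponentsWithStats(m.astype(np.uint8)); 
        for i in np.argsort(-s[1:,4])[:3]+1:
            q=p[l==i][:,:2].astype(np.float32); print(nm,s[i,4],ce[i].round(),cv2.minAreaRect(q), )
```

```text
scene
orange 98 [242.  66.] med [ 0.278 -0.553  0.005] lo [ 0.209 -0.572  0.002] hi [ 0.343 -0.536  0.007]
orange 36 [226.  65.] med [ 0.33  -0.594  0.005] lo [ 0.287 -0.599  0.002] hi [ 0.353 -0.581  0.008]
orange 114 [193.  81.] med [ 0.476 -0.575  0.004] lo [ 0.403 -0.59   0.001] hi [ 0.544 -0.562  0.007]
orange 190 [143. 102.] med [ 0.679 -0.556  0.004] lo [ 0.587 -0.598  0.002] hi [ 0.729 -0.541  0.007]
orange 30 [248. 184.] med [ 0.625 -0.039  0.033] lo [ 0.617 -0.045  0.028] hi [ 0.63  -0.033  0.038]
orange 30 [234. 190.] med [ 0.662 -0.043  0.034] lo [ 0.656 -0.05   0.03 ] hi [ 0.667 -0.037  0.037]
orange 35 [256. 192.] med [ 0.622 -0.007  0.034] lo [ 0.616 -0.014  0.029] hi [ 0.629 -0.001  0.037]
orange 38 [241. 198.] med [ 0.664 -0.012  0.034] lo [ 0.657 -0.02   0.028] hi [ 0.671 -0.007  0.037]
orange 50 [260. 199.] med [0.629 0.018 0.034] lo [0.621 0.007 0.027] hi [0.635 0.025 0.037]
orange 46 [247. 206.] med [0.668 0.018 0.034] lo [0.66  0.009 0.029] hi [0.675 0.026 0.038]
wood 172 [229.  99.] med [ 0.481 -0.335  0.069] lo [ 0.443 -0.351  0.054] hi [ 0.515 -0.321  0.073]

[... 2349 characters left out ...]
((0.5252518057823181, -0.32873380184173584), (0.22858743369579315, 0.12876588106155396), 17.063255310058594)
mat 98 [366. 276.] ((0.7416369915008545, -0.28044015169143677), (0.023263150826096535, 0.0656452625989914), 25.99636459350586)
mat 1 [299. 344.] ((0.5326673984527588, -0.3456553518772125), (0.0, 0.0), 0.0)
rim 434 [275. 208.] ((0.630337119102478, -0.016196414828300476), (0.19351200759410858, 0.17525070905685425), 86.56591033935547)
rim 204 [194. 244.] ((0.4455183744430542, -0.04732082784175873), (0.06668755412101746, 0.15307806432247162), 26.236234664916992)
rim 116 [279. 312.] ((0.5235339999198914, -0.29421380162239075), (0.053848493844270706, 0.02785925380885601), 70.59224700927734)
```

Run:
```python
from h import *
for n in ['scene','side']:
    d=np.load(n+'0.npz');p=d['p'];h=cv2.cvtColor(d['rgb'],cv2.COLOR_RGB2HSV);H,S,V=[h[...,i].astype(int) for i in range(3)]
    ok=(d['z']>0)&(p[...,0]>.2)&(p[...,0]<1)&(abs(p[...,1])<.6)
    reg=ok&(abs(p[...,0]-.52)<.13)&(abs(p[...,1]+.32)<.09)
    hd=reg&(H>3)&(H<22)&(S>110)&(p[...,2]>.06)&(p[...,2]<.09)
    q=p[hd];print('handle',len(q),cv2.minAreaRect(q[:,:2].astype(np.float32)),np.median(q[:,2]))
    w=p[reg&~hd&(V>70)&(p[...,2]>.012)&(p[...,2]<.056)];print('pan',cv2.minAreaRect(w[:,:2].astype(np.float32)))
    b=p[ok&(H>90)&(H<118)&(S>70)&(p[...,2]>.055)&(p[...,2]<.075)&(p[...,1]>.2)&(p[...,0]<.62)];print('bowl',cv2.minEnclosingCircle(b[:,:2].astype(np.float32)),len(b))
    j=p[ok&(p[...,2]>.066)&(p[...,2]<.085)&(V<70)&(p[...,0]>.6)&(p[...,1]>.1)]
    if len(j): print('jar',j.mean(0),len(j))
```

```text
handle 145 ((0.477308064699173, -0.3384334444999695), (0.08223544806241989, 0.01947348192334175), 17.567716598510742) 0.06979236526025145
pan ((0.5118410587310791, -0.3334401845932007), (0.1350281536579132, 0.10654693096876144), 19.853515625)
bowl ((0.4935928285121918, 0.3369084596633911), 0.07954540103673935) 917
jar [0.75092386 0.26620847 0.0757691 ] 782
handle 680 ((0.47543126344680786, -0.3453527092933655), (0.08359631896018982, 0.02014325000345707), 15.889445304870605) 0.06903010266893822
pan ((0.549393892288208, -0.3229706287384033), (0.05823053419589996, 0.10233369469642639), 16.634485244750977)
bowl ((0.49291032552719116, 0.33189186453819275), 0.07926066964864731) 346
jar [0.75390721 0.24860446 0.07357114] 107
```

Emit:
carry_out(
  motion="-0.01 -0.034 0 0 0 -7 0;-0.01 -0.034 0 0 0 -7 0;-0.01 -0.034 0 0 0 -7 0;-0.01 -0.034 0 0 0 -7 0;-0.01 -0.034 0 0 0 -7 0;-0.01 -0.034 -0.01 0 0 -7 0;-0.005 -0.034 -0.01 0 0 -7 0;-0.005 -0.034 -0.01 0 0 -7 0;-0.005 -0.034 -0.01 0 0 -7 0;0 -0.034 -0.01 0 0 -7 0;0 0 0 0 0 -3 0;0 0 0 0 0 0 0",
  grip_force=60,
)

```text
time_s: 1.1
ee_pos: [0.4741, -0.3411, 0.1541]
eef_rot: [-3.14, 0.001, 0.292]
force: [0.2, -0.5, -0.0]
grip_width: 0.094
grip_force: 0.0
```

Emit:
carry_out(
  motion="0.002 -0.001 -0.025 0 0 0 0;0 0 -0.03 0 0 0 0;0 0 -0.03 0 0 0 0;0 0 -0.02 0 0 0 0;0 0 -0.009 0 0 0 0;0 0 0 0 0 0 60;0 0 0 0 0 0 120;0 0 0 0 0 0 180;0 0 0 0 0 0 255;0 0 0 0 0 0 255;0 0 0 0 0 0 255;0 0 0 0 0 0 255;0 0 0 0 0 0 255;0 0 0 0 0 0 255",
  grip_force=60,
)

```text
time_s: 2.27
ee_pos: [0.477, -0.341, 0.0415]
eef_rot: [3.142, -0.0, 0.297]
force: [-1.1, -0.7, -0.1]
grip_width: 0.0377
grip_force: 0.0
```

Emit:
carry_out(
  motion="0 0 0 0 0 0 255;0 0 0 0 0 0 255;0 0 0 0 0 0 255;0 0 0 0 0 0 255;0 0 0 0 0 0 255;0 0 0 0 0 0 255",
)

```text
time_s: 2.77
ee_pos: [0.477, -0.341, 0.0414]
eef_rot: [3.142, 0.0, 0.297]
force: [0.4, -1.1, 0.4]
grip_width: 0.0193
grip_force: 59.7
```

Emit:
carry_out(
  motion="0 0 0.01 0 0 0 255;0 0 0.02 0 0 0 255;0 0 0.03 0 0 0 255;0 0 0.03 0 0 0 255;-0.002 0.03 0.01 0 0 -2 255;-0.002 0.034 0 0 0 -2 255;-0.002 0.034 0 0 0 -2 255;-0.002 0.034 0 0 0 -2 255;-0.002 0.034 0 0 0 -2 255;-0.002 0.034 0 0 0 -2 255;-0.002 0.034 0 0 0 -2 255;-0.002 0.034 0 0 0 -2 255;-0.002 0.034 0 0 0 -2 255;-0.002 0.032 0 0 0 -2 255;0 0 0 0 0 0 255;0 0 0 0 0 0 255",
)

```text
time_s: 4.1
ee_pos: [0.4569, -0.0059, 0.1421]
eef_rot: [3.142, -0.0, -0.049]
force: [-0.2, -0.0, -2.1]
grip_width: 0.0195
grip_force: 59.7
```

Run:
```python
from h import *
for n in ['scene','side']:
    c=ctrl.camera(n); save(n+'1',c); p=cloud(c);h=cv2.cvtColor(c['pixels'],cv2.COLOR_RGB2HSV);H,S,V=[h[...,i].astype(int) for i in range(3)]
    ok=(c['range_z']>0)&(p[...,0]>.4)&(p[...,0]<.75)&(abs(p[...,1])<.13)
    m=(ok&(H>5)&(H<22)&(S>140)&(p[...,2]<.045)&(p[...,2]>.015)).astype(np.uint8)
    k,l,s,ce=cv2.connectedComponentsWithStats(m)
    for i in range(1,k):
        if s[i,4]>12: print('lump',s[i,4],p[l==i].mean(0).round(3))
    w=p[ok&(S<100)&(p[...,2]>.075)&(p[...,2]<.16)&(p[...,0]>.5)]
    print('pan',cv2.minAreaRect(w[:,:2].astype(np.float32)),np.percentile(w[:,2],[2,98]))
a=np.hstack([cv2.imread('pics/scene1.png')[60:300,120:420],cv2.imread('pics/side1.png')[80:320,120:420]])
cv2.imwrite('pics/v1.png',a)
```

```text
lump 54 [ 0.624 -0.038  0.03 ]
lump 188 [ 0.665 -0.009  0.031]
lump 125 [0.627 0.008 0.031]
pan ((0.5442652702331543, -0.009900666773319244), (0.10457389056682587, 0.0881669670343399), 87.55074310302734) [0.10646016 0.14892626]
lump 185 [ 0.659 -0.023  0.028]
lump 112 [ 0.619 -0.007  0.029]
lump 62 [ 0.618 -0.049  0.029]
pan ((0.5451936721801758, -0.013642217963933945), (0.10352974385023117, 0.08861104398965836), 87.53771209716797) [0.10485706 0.14701988]
```

View pics/v1.png

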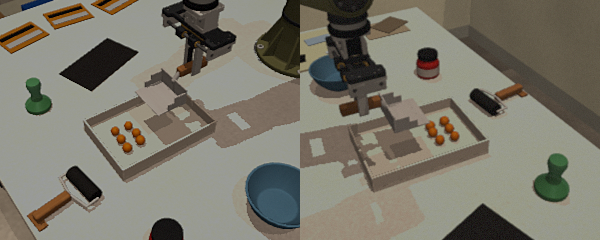

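Emit:
carry_out(
  motion="-0.003 0 -0.02 0 3 0 255;0 0 -0.02 0 0 0 255;0 0 -0.02 0 0 0 255;0 0 -0.015 0 0 0 255;0 0 -0.007 0 0 0 255;0 0 -0.003 0 0 0 255;0 0 0 0 0 0 255",
)

```text
time_s: 4.78
ee_pos: [0.4542, -0.0076, 0.0566]
eef_rot: [3.139, 0.052, -0.053]
force: [-0.1, 0.7, -1.1]
grip_width: 0.0197
grip_force: 59.7
```

Emit:
carry_out(
  motion="0.008 -0.0004 -0.0005 0 0 0 255;0.01 -0.0005 0 0 0 0 255;0.01 -0.0005 0 0 0 0 255;0.01 -0.0005 0 0 0 0 255;0.01 -0.0005 0 0 0 0 255;0.01 -0.0005 0 0 0 0 255;0.01 -0.0005 0 0 0 0 255;0.01 -0.0005 0 0 0 0 255;0.01 -0.0005 0 0 0 0 255;0.01 -0.0005 0 0 0 0 255;0.006 0 0 0 0 0 255;0 0 0 0 0 0 255",
)

```text
time_s: 5.78
ee_pos: [0.5593, -0.012, 0.0565]
eef_rot: [3.139, 0.051, -0.052]
force: [0.5, -0.8, -2.5]
grip_width: 0.0197
grip_force: 59.7
```

```bash
cat > look.py <<'E'
import sys
from h import *
n=sys.argv[1];t=[]
for cn in ['scene','side']:
    c=ctrl.camera(cn); p=cloud(c);h=cv2.cvtColor(c['pixels'],cv2.COLOR_RGB2HSV);H,S,V=[h[...,i].astype(int) for i in range(3)]
    m=((c['range_z']>0)&(p[...,0]>.5)&(p[...,0]<.75)&(abs(p[...,1])<.13)&(H>8)&(H<22)&(S>180)&(V>80)&(p[...,2]>.015)).astype(np.uint8)
    k,l,s,ce=cv2.connectedComponentsWithStats(m)
    for i in range(1,k):
        if s[i,4]>8: print(cn,s[i,4],p[l==i].mean(0).round(3))
    u,v={'scene':(160,110),'side':(150,130)}[cn] if len(sys.argv)<4 else eval(sys.argv[2+(cn=='side')])
    t.append(cv2.resize(c['pixels'][v:v+140,u:u+180,::-1],None,fx=2.2,fy=2.2,interpolation=cv2.INTER_CUBIC))
cv2.imwrite(f'pics/{n}.png',np.hstack(t))
o=ctrl.get_obs();print(o['ee_pos'],o['eef_rot'],o['force'],o['time_s'])
E
python3 look.py v2
```

```text
scene 305 [ 0.693 -0.01   0.034]
side 332 [ 0.689 -0.029  0.031]
[ 0.55813358 -0.0119369   0.05620433] [ 3.1388928   0.05178767 -0.0524553 ] [ 0.03008159 -0.08107494 -0.61770762] 5.8833
```

View pics/v2.png

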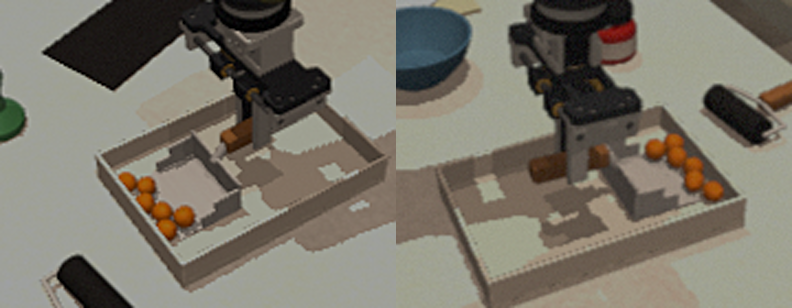

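Emit:
carry_out(
  motion="0.004 -0.0002 0 0 0 0 255;0.004 -0.0002 0 0 0 0 255;0.004 -0.0002 0 0 0 0 255;0.003 -0.0002 0 0 0 0 255;0.002 0 0 0 0 0 255;0 0 0 0 0 0 255",
)

```text
time_s: 6.38
ee_pos: [0.5755, -0.0127, 0.056]
eef_rot: [3.139, 0.052, -0.052]
force: [0.7, -0.1, -0.7]
grip_width: 0.0196
grip_force: 59.7
```

```bash
python3 look.py v3
```

```text
scene 10 [ 0.612 -0.017  0.084]
scene 304 [ 0.695 -0.014  0.035]
side 276 [ 0.692 -0.018  0.033]
side 40 [ 0.68  -0.088  0.031]
[ 0.57517163 -0.01268826  0.05595365] [ 3.13886145  0.05180254 -0.05241113] [ 1.08661633  0.57867136 -0.79419049] 6.4833
```

View pics/v3.png

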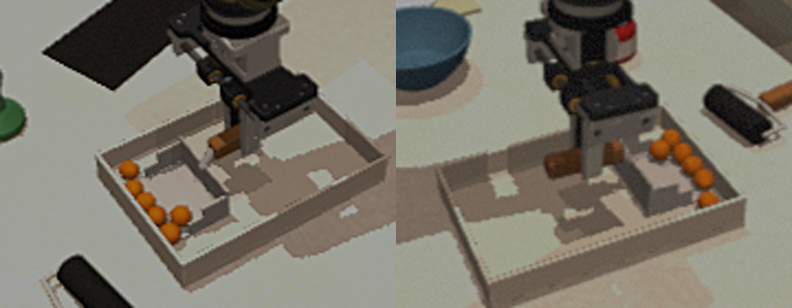

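Emit:
carry_out(
  motion="0.0015 0 0 0 0 0 255;-0.001 0 0 0 -2 0 255;-0.001 0 0 0 -2 0 255;-0.0015 0 0 0 -2 0 255;-0.0015 0 0 0 -2 0 255;-0.0015 0 0 0 -2 0 255;-0.0015 0 0 0 -2 0 255;-0.0015 0 0 0 -2 0 255;-0.0015 0 0 0 -2 0 255;-0.0015 0 0 0 -2 0 255;-0.002 0 0 0 -2 0 255;0 0 0 0 0 0 255;0 0 0 0 0 0 255",
)

```text
time_s: 7.57
ee_pos: [0.5617, -0.0127, 0.0559]
eef_rot: [-3.126, -0.295, -0.055]
force: [0.9, 0.3, -1.7]
grip_width: 0.0198
grip_force: 59.7
```

```bash
python3 look.py v4
```

```text
scene 9 [ 0.561 -0.01   0.087]
scene 13 [ 0.589 -0.013  0.093]
scene 305 [ 0.674 -0.005  0.074]
scene 29 [ 0.689 -0.08   0.03 ]
side 272 [ 0.66  -0.014  0.069]
side 38 [ 0.68  -0.089  0.031]
[ 0.56225723 -0.01271743  0.05607749] [-3.12566745 -0.2954966  -0.05467259] [ 0.30638406  0.25473363 -1.60900713] 7.6667
```

View pics/v4.png

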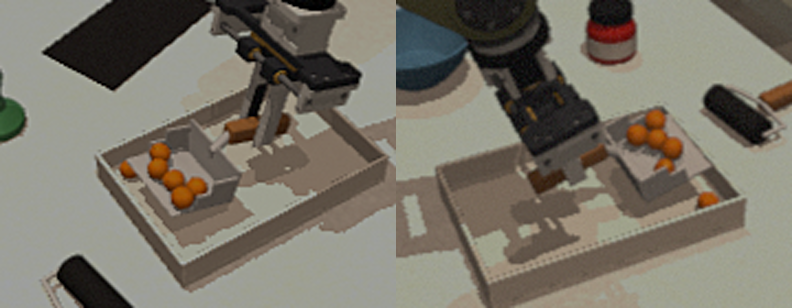

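Emit:
carry_out(
  motion="-0.002 0 0.003 0 -2 0 255;-0.002 0 0.008 0 -2 0 255;0 0 0.012 0 -2 0 255;0 0 0.015 0 0 0 255;0 0 0.018 0 0 0 255;0 0 0.018 0 0 0 255;0 0 0.015 0 0 0 255;0 0 0.01 0 0 0 255;0 0 0.005 0 0 0 255;0 0 0 0 0 0 255;0 0 0 0 0 0 255;0 0 0 0 0 0 255",
)

```text
time_s: 8.67
ee_pos: [0.5576, -0.0127, 0.1589]
eef_rot: [-3.119, -0.399, -0.057]
force: [-0.2, 0.4, -2.7]
grip_width: 0.0194
grip_force: 59.7
```

Emit:
carry_out(
  motion="-0.004 0.004 0 0 0 1 255;-0.008 0.008 0 0 0 2 255;-0.012 0.014 0 0 0 2 255;-0.014 0.017 0 0 0 2.5 255;-0.014 0.017 0 0 0 2.5 255;-0.014 0.017 0 0 0 2.5 255;-0.014 0.017 0 0 0 2.5 255;-0.014 0.017 0 0 0 2.5 255;-0.014 0.017 0 0 0 2.5 255;-0.014 0.017 0 0 0 2.5 255;-0.014 0.017 0 0 0 2.5 255;-0.014 0.017 0 0 0 2.5 255;-0.014 0.017 0 0 0 2.5 255;-0.014 0.017 0 0 0 2.5 255;-0.013 0.017 0 0 0 2 255;-0.012 0.014 0 0 0 2 255;-0.008 0.008 0 0 0 1 255;-0.004 0.005 0 0 0 0 255;0 0 0 0 0 0 255",
)

```text
time_s: 10.25
ee_pos: [0.3419, 0.2449, 0.1595]
eef_rot: [-3.119, -0.4, 0.6]
force: [-0.4, -0.3, -2.6]
grip_width: 0.0198
grip_force: 59.7
```

```bash
python3 look.py v5 "(300,130)" "(60,60)"
```

```text
scene 49 [ 0.686 -0.079  0.031]
side 36 [ 0.68  -0.089  0.031]
[0.34273203 0.24427373 0.15966846] [-3.11941365 -0.40042097  0.59871286] [ 0.01475649 -0.80913321 -2.65051022] 10.35
```

View pics/v5.png

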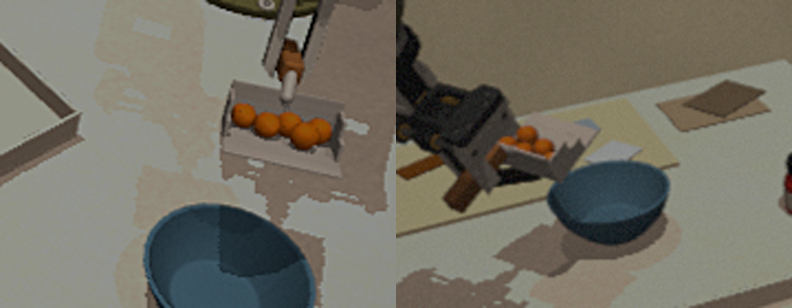

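Emit:
carry_out(
  motion="0.0013 -0.0006 -0.0056 -1.62 2.38 0 255;0.0013 -0.0006 -0.0056 -1.62 2.38 0 255;0.0013 -0.0006 -0.0056 -1.62 2.38 0 255;0.0013 -0.0006 -0.0056 -1.62 2.38 0 255;0.0013 -0.0006 -0.0056 -1.62 2.38 0 255;0.0013 -0.0006 -0.0056 -1.62 2.38 0 255;0.0013 -0.0006 -0.0056 -1.62 2.38 0 255;0.0013 -0.0006 -0.0056 -1.62 2.38 0 255;0.0018 0.0012 0.0058 -1.41 2.07 0 255;0.0018 0.0012 0.0058 -1.41 2.07 0 255;0.0018 0.0012 0.0058 -1.41 2.07 0 255;0.0018 0.0012 0.0058 -1.41 2.07 0 255;0.0026 0.0018 0.0053 -1.41 2.07 0 255;0.0026 0.0018 0.0053 -1.41 2.07 0 255;0.0026 0.0018 0.0053 -1.41 2.07 0 255;0.0026 0.0018 0.0053 -1.41 2.07 0 255",
)

```text
time_s: 11.68
ee_pos: [0.3716, 0.2513, 0.1596]
eef_rot: [-3.119, 0.353, 0.597]
force: [0.4, 0.7, -2.2]
grip_width: 0.0194
grip_force: 59.7
```

Emit:
carry_out(
  motion="0.0033 0.0023 0.0047 -1.41 2.07 0 255;0.0033 0.0023 0.0047 -1.41 2.07 0 255;0.0033 0.0023 0.0047 -1.41 2.07 0 255;0.0033 0.0023 0.0047 -1.41 2.07 0 255;0.0039 0.0027 0.0038 -1.41 2.07 0 255;0.0039 0.0027 0.0038 -1.41 2.07 0 255;0.0039 0.0027 0.0038 -1.41 2.07 0 255;0.0039 0.0027 0.0038 -1.41 2.07 0 255;0.0043 0.003 0.0031 -1.41 2.07 0 255;0.0043 0.003 0.0031 -1.41 2.07 0 255;0.0043 0.003 0.0031 -1.41 2.07 0 255;0.0043 0.003 0.0031 -1.41 2.07 0 255;0 0 0 0 0 0 255;0 0 0 0 0 0 255;0 0 0 0 0 0 255",
)

```text
time_s: 12.93
ee_pos: [0.4171, 0.2832, 0.2057]
eef_rot: [-3.119, 0.874, 0.598]
force: [0.1, -0.8, -1.8]
grip_width: 0.0201
grip_force: 59.7
```

```bash
python3 look.py v6 "(300,150)" "(60,60)"
```

```text
scene 49 [ 0.686 -0.079  0.031]
side 36 [ 0.68  -0.089  0.031]
[0.41693091 0.28326482 0.20619692] [-3.11930633  0.87379374  0.5975762 ] [ 0.59962311 -0.2904677  -2.2177471 ] 13.0333
```

View pics/v6.png

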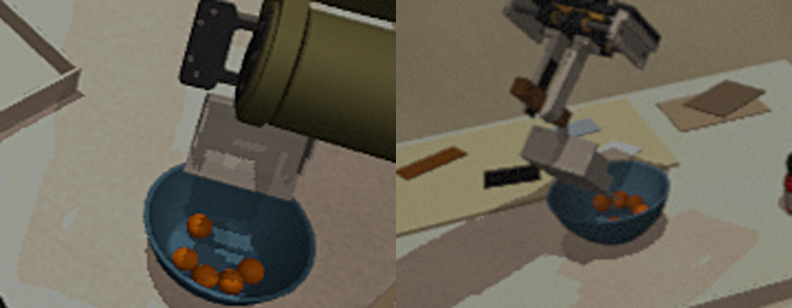

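Emit:
carry_out(
  motion="-0.003 -0.002 0.008 2.82 -4.13 0 255;-0.004 -0.003 0.006 2.82 -4.13 0 255;-0.004 -0.003 0.004 2.82 -4.13 0 255;-0.004 -0.003 0.004 2.82 -4.13 0 255;-0.004 -0.003 0.004 2.82 -4.13 0 255;-0.004 -0.003 0.004 2.82 -4.13 0 255;-0.004 -0.003 0.004 2.82 -4.13 0 255;-0.004 -0.003 0.004 2.82 -4.13 0 255;-0.004 -0.003 0.004 2.82 -4.13 0 255;-0.004 -0.003 0.004 2.82 -4.13 0 255;0 0 0 0 0 0 255",
)

```text
time_s: 13.95
ee_pos: [0.3767, 0.2537, 0.2539]
eef_rot: [-3.119, -0.006, 0.598]
force: [-0.4, 0.3, -0.6]
grip_width: 0.0195
grip_force: 59.7
```

Emit:
carry_out(
  motion="0.0055 -0.015 0 0 0 -0.95 255;0.0055 -0.033 0 0 0 -0.95 255;0.0055 -0.033 0 0 0 -0.95 255;0.0055 -0.033 0 0 0 -0.95 255;0.0055 -0.033 0 0 0 -0.95 255;0.0055 -0.033 0 0 0 -0.95 255;0.0055 -0.033 0 0 0 -0.95 255;0.0055 -0.033 0 0 0 -0.95 255;0.0055 -0.033 0 0 0 -0.95 255;0.0055 -0.033 0 0 0 -0.95 255;0.0055 -0.033 0 0 0 -0.95 255;0.0055 -0.033 0 0 0 -0.95 255;0.0055 -0.033 0 0 0 -0.95 255;0.0055 -0.033 0 0 0 -0.95 255;0.0055 -0.033 0 0 0 -0.95 255;0.0055 -0.033 -0.01 0 0 -0.95 255;0.0055 -0.033 -0.02 0 0 -0.95 255;0.0055 -0.033 -0.03 0 0 -0.95 255;0 -0.018 -0.03 0 0 0 255;0 0 0 0 0 0 255",
)

```text
time_s: 15.62
ee_pos: [0.4741, -0.3386, 0.1577]
eef_rot: [-3.111, 0.008, 0.297]
force: [-0.8, 1.8, -3.7]
grip_width: 0.0194
grip_force: 59.7
```

```bash
python3 look.py v7 "(150,40)" "(200,200)"
python3 - <<'E'
from h import *
for cn in ['scene','side']:
    c=ctrl.camera(cn); p=cloud(c);h=cv2.cvtColor(c['pixels'],cv2.COLOR_RGB2HSV);H,S,V=[h[...,i].astype(int) for i in range(3)]
    ok=(c['range_z']>0)&(p[...,0]>.5)&(p[...,0]<.68)&(abs(p[...,1]+.31)<.1)&(p[...,2]>.07)
    w=p[ok&(S<100)&(p[...,2]<.2)]
    hd=np.array([np.cos(.297),np.sin(.297)]); s=(w[:,:2]-[.477,-.341])@hd
    f=w[(s>.105)&(s<.135)]; fs=s[(s>.105)&(s<.135)]
    print(cn,len(f),np.polyfit(fs,f[:,2],1),f[:,2].mean(), s.max())
E
```

```text
scene 49 [ 0.686 -0.079  0.031]
[ 0.47611244 -0.3369951   0.16350971] [-3.11635878  0.00393942  0.29880557] [-0.11132928  0.30734693 -1.43071243] 15.7167
scene 227 [-0.06948286  0.13742553] 0.12917270321497393 0.13272710045662192
side 178 [-0.0477597   0.13454419] 0.12877241410604295 0.13314708290455257
```

View pics/v7.png

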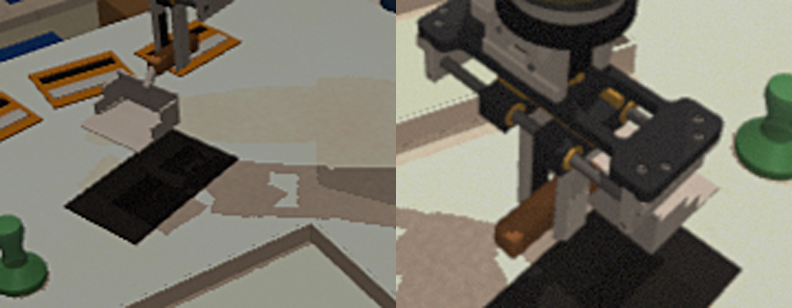

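Emit:
carry_out(
  motion="0.001 -0.004 -0.02 -1.39 -0.42 0 255;0 0 -0.025 0 0 0 255;0 0 -0.025 0 0 0 255;0 0 -0.022 0 0 0 255;0 0 -0.012 0 0 0 255;0 0 -0.008 0 0 0 255;0 0 -0.005 0 0 0 255;0 0 -0.003 0 0 0 255;0 0 0 0 0 0 255;0 0 0 0 0 0 255",
)

```text
time_s: 16.65
ee_pos: [0.478, -0.3413, 0.0451]
eef_rot: [3.138, 0.002, 0.3]
force: [-0.2, -0.1, -1.7]
grip_width: 0.0195
grip_force: 59.7
```

Emit:
carry_out(
  motion="0 0 -0.0015 0 0 0 255;0 0 -0.0015 0 0 0 255;0 0 -0.0005 0 0 0 255;0 0 0 0 0 0 255;0 0 0 0 0 0 255",
)

```text
time_s: 17.07
ee_pos: [0.4779, -0.3414, 0.0413]
eef_rot: [3.138, 0.002, 0.299]
force: [-1.2, -0.1, 5.7]
grip_width: 0.0195
grip_force: 59.8
```

Contact is felt, so I open the fingers and retreat straight up.

Emit:
carry_out(
  motion="0 0 0 0 0 0 200;0 0 0 0 0 0 150;0 0 0 0 0 0 100;0 0 0 0 0 0 50;0 0 0 0 0 0 0;0 0 0 0 0 0 0;0 0 0 0 0 0 0;0 0 0 0 0 0 0;0 0 0 0 0 0 0;0 0 0 0 0 0 0;0 0 0 0 0 0 0;0 0 0 0 0 0 0;0 0 0.02 0 0 0 0;0 0 0.03 0 0 0 0;0 0 0.03 0 0 0 0;0 0 0.03 0 0 0 0;0 0 0.03 0 0 0 0;0 0 0 0 0 0 0;0 0 0 0 0 0 0",
)

```text
time_s: 18.65
ee_pos: [0.478, -0.3414, 0.1821]
eef_rot: [3.137, 0.001, 0.3]
force: [-0.4, -0.2, -1.0]
grip_width: 0.094
grip_force: 0.0
```

Run:
```python
from h import *
t=[]
for cn in ['scene','side']:
    c=ctrl.camera(cn); t.append(cv2.resize(c['pixels'][:,:,::-1],(400,300)))
    p=cloud(c);h=cv2.cvtColor(c['pixels'],cv2.COLOR_RGB2HSV);H,S,V=[h[...,i].astype(int) for i in range(3)]
    reg=(c['range_z']>0)&(abs(p[...,0]-.52)<.13)&(abs(p[...,1]+.32)<.09)
    q=p[reg&(H>3)&(H<22)&(S>110)&(p[...,2]>.055)&(p[...,2]<.09)]
    print('handle',cv2.minAreaRect(q[:,:2].astype(np.float32)),np.median(q[:,2]))
    hd=np.array([np.cos(.297),np.sin(.297)]); s=(p[...,:2]-[.477,-.341])@hd
    f=reg&(S<100)&(V>70)&(s>.105)&(s<.135)&(p[...,2]<.03);print(np.polyfit(s[f],p[f][:,2],1),p[f][:,2].mean())
cv2.imwrite('pics/v8.png',np.hstack(t)); print(ctrl.get_obs()['time_s'])
```

```text
handle ((0.4790709316730499, -0.3367416262626648), (0.08259677141904831, 0.01966898702085018), 16.909135818481445) 0.06943212632283136
[-0.04372478  0.01069965] 0.0054521943107615975
handle ((0.4753479063510895, -0.34348705410957336), (0.0823170393705368, 0.02012159302830696), 16.008869171142578) 0.06884434366962566
[-0.0484503   0.00877207] 0.0029825089208189983
18.75
```

View pics/v8.png

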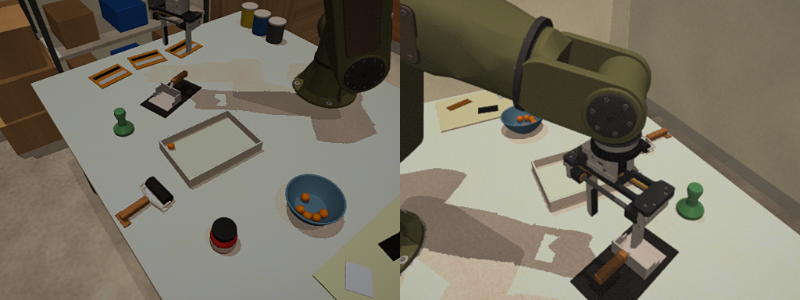

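The final views show the scoop lying on the mat at its first pose, five lumps in the bowl (around 315,210), one in the tray (171,146), and everything else standing where it was.

```bash
python3 -c "
from station import ctrl
print(ctrl.hand_in())"
```

```text
the job is handed in; nothing more can be done
None
```

The job is handed in, with no verdict returned: five lumps are in the bowl, one is still in the tray, the scoop lies empty and upright on the mat with the gripper clear, and the bowl, ink jar, muller and roller look undisturbed.

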